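# Reset the shut-off unit under its push-latch cover

### The arm

A 6-joint arm with a two-finger parallel gripper is mounted at the origin on a cart in front of the work surface, level with it; the furniture and walls round the work are solid. World frame = base frame: x ahead of the robot, y to its left, z up, the work surface at z = 0. Lengths are in m, angles in rad, forces in N, time in s.
With the tool pointing down it reaches from about 0.425 to 1.125 m from the base axis. Payload 14.9 kg.
Tool frame: the origin (TCP) lies on the centre line of the jaws, within the pads' length; the fingertips stand 8 mm ahead of it and the grasp point (between the pads) lies 11 mm behind it; x points along the fingers, z is the direction in which the jaws open and shut, and the axes are right-handed (so a half turn about x gives the same grasp; the last joint's range is limited). The gripper opens to 91 mm and grips with 3 to 60 N. Pads are 32 mm wide; open, the fingers measure 118 mm over their backs; the gripper's body (76 mm by 178 mm) begins 60 mm behind the grasp point.
Start: joints at [1.238, 0.379, 1.734, -0, 1.028, -0.033], TCP at [0.207, 0.669, 0.222] pointing down, gripper open.
Joint ranges: [-2.77, 2.77], [-0.74, 2.19], [0, 2.66], [-1.06, 4.2], [0.31, 2.87], [-3.08, 3.08]. Speed limits (rad/s): [1.89, 1.89, 2.39, 3.14, 3.14, 3.14].

### API

Orientations are given as [roll, pitch, yaw] about the fixed x, y, z axes, in that order (R = Rz(yaw) Ry(pitch) Rx(roll)).
In Python, from bench import r gives the robot as it stands. The module is installed in compiled form; this text tells all that it offers.
- The arm moves only by the tool drive_tool, never from a script. Its argument "moves" is a list that holds one entry, the list of rows, each a list of 5 numbers: the gripper's target within -1 to 1 (shut at 1, half-way at 0, fully open at -1), then the shift along the tool's x, y, z in cm, then the turn about the tool's x in degrees. A call has 1 to 8 rows; each row shifts and turns the pose as measured when the row begins, along the tool's axes as they then stand; what a row does not reach is not made up. A row lasts 1/12 s, in which the tool goes at most 41.7 mm and 7.16 degrees, less where a joint would pass 70% of its speed; a pose out of reach is approached as far as the arm can. A call is refused whole if a number of a shift passes 4.17 or a number of a turn 7.16, either way. A call with a gripper value outside its range is refused whole. The fingers move at their own pace and stop on an object; the grip force is fixed at half the most. Time passes only in rows, so rows that do not move let the fingers close. It gives the time, the measured TCP pose, the force and the opening at its end, in the units of the state.
- r.state(): the state, without advancing time (a new reading comes with each control period).
- r.get_image(name): name is "scene" or "side" or "wrist"; returns a dict with "image" (480x640x3 uint8, red, green, blue), "depth" (480x640 float32, m along the optical axis (not along the pixel's ray), 0 where there is no reading), "camera_matrix" (3x3 intrinsics, pixels), "dist_coeffs" ([k1, k2, p1, p2, k3] as OpenCV has them; the pictures are not rectified), "R" (3x3) and "t" (3): a world point X has camera coordinates R X + t. Camera axes: x right, y down, z forward; pixel columns grow to the right and rows downward; lengths in m; the calibration is good to about 2 mm. A picture is of the moment at which its call begins.
- r.hand_in(): hands the job in, once; it reports no verdict.
The state is a dict: "time_s": time; "joint_positions": joint angles; "dq": joint speeds; "joint_efforts": joint torques, N m; "tool_pos": TCP position; "tcp_rot": TCP orientation; "force": force on the tool from outside, world axes, zero at the start; "ft_torque": the same for the moment, N m; "grip_width": finger opening in m.
Only numpy, scipy, OpenCV 4.12 (cv2) and the standard library are available. Lean on these libraries where they do the work, as an engineer would, in place of code of your own. Each camera call takes 0.05 s, during which the arm holds its last target.

### The job

Reset the shut-off unit with the yellow cover, using only light touches and pushes: press its cover in so that it pops up, press the red button under it all the way down and let it come up again, then push the cover shut and press it in until it latches and stays closed. Do not touch the unit with the grey cover, and leave the beaker, dropper bottle and vial standing where they are.

Things in the scene. Friction and masses are not known exactly. Their poses are not given: they have to be found in the camera images.
- reset_unit: the unit to reset: white box 120 (x) x 130 (y) x 56 (z) mm with a yellow square cover in its top, fixed to the worktop. Origin: centre of its underside; its x axis points from its vented front to its back, y to its left (the cover's hinge side), z up. Under the cover is a 94 x 96 mm well, 22 mm deep.
- cover_press (a point): press spot with four black ribs on the outer face of the yellow cover, 72 mm from the hinge line; moves with the cover. Plate: 90 mm along the hinge, reaches 93 mm from the hinge line, 6 mm thick. Closed, its outer face is level at z = 58 mm, 2 mm above the rim; its stop is 5 mm lower there. The spring pushes back with 1 to 4 N at this spot.
- cover_hinge (a point): middle of the cover's hinge line, which runs along the unit's x axis, on the left (+y) side of the well, 55 mm above the worktop, half-way through the plate's thickness (outer face 3 mm off it). It does not move.
- cover (a joint): angle of the yellow cover in rad: 0 closed and latched, -0.065 pressed in to its stop, 1.6 popped open, upright just past vertical, opened to the unit's +y. Push-push latch: press in to the stop and let go, and a damped spring swings it open in about 1 s; from open, push its outer face over and down, past closed to the same stop, let go, and it stays at 0. A press well short of it changes nothing.
- button_top (a point): centre of the top of the red reset button, 28 mm across, in the well under the yellow cover, 58 mm from the hinge line, its top 45 mm above the worktop (11 mm below the rim). Moves straight down.
- reset_button (a joint): travel of the red button in m: 0 up, 0.005 fully down (3.6 N); it springs back.
- other_unit: a unit of the same shape and size with a grey cover that stays shut: leave alone. Fixed to the worktop. Origin: centre of its underside, axes as for the other unit.
- beaker: small beaker with pink contents, 57 x 61 x 82 mm high, loose; leave standing. Origin: centre of its underside.
- dropper: dropper bottle with red teat, 30 mm across, 86 mm high, loose; leave standing. Origin: centre of its underside.
- vial: vial with white cap, 31 mm across, 114 mm high, loose; leave standing. Origin: centre of its underside.
Things that resemble listed ones, but are neither listed nor needed, are in the scene too. What is meant by the beaker is not black, orange or turquoise, and is the larger of those in its own colour.

How it is judged:
On the way, in this order (a step that is already met when the one before it is completed fails the run):
1. the yellow cover is pressed in (value of joint cover below -0.02 rad), for 0.02 s.
2. the yellow cover has popped open (value of joint cover above 1.1 rad), for 0.1 s.
3. the red button is pressed down by the fingers with the cover open (value of joint reset_button above 0.004 m and value of joint cover above 0.6 rad and contact force between the fingers and reset_button above 0.5 N), for 0.05 s.
4. the button is up again (value of joint reset_button below 0.001 m), for 0.05 s.
5. the yellow cover is pressed in again (value of joint cover below -0.02 rad), for 0.02 s.
At the end, for the whole second after the job is handed in: The yellow cover is latched shut by itself (within 0.03 rad of closed, at rest), the red button is up (within 1 mm), and beaker, dropper bottle and vial stand upright within 15 mm of where they were (value of joint cover between -0.03 and 0.03 rad and velocity of joint cover between -0.05 and 0.05 rad/s and value of joint reset_button below 0.001 m and distance of each of beaker, dropper, vial from where it was at the start of the episode below 0.015 m and angle between each of beaker, dropper, vial's own z axis and vertical below 0.1 rad); the robot touches nothing.
It fails at once if the unit with the grey cover is touched (over 1 N) (contact force between any of the fingers, the arm and other_unit above 1 N).
It fails at once if the unit to reset is pushed harder than 60 N (contact force between any of the fingers, the arm and reset_unit above 60 N).
It fails at once if the beaker, dropper bottle or vial is lifted or shifted by more than 15 mm (distance of any of beaker, dropper, vial from where it was at the start of the episode above 0.015 m).
It also fails if it takes over 51 s, if anything falls off the work surface, if the arm or the gripper's body presses on something with over 40 N, if the wrist force passes 120 N, or if a joint passes its speed limit or range.

## Working session

There is one attempt and no reset: what is moved stays moved. The work goes in short steps, Python scripts to look and compute and a tool call to move; the robot and the scene stay as the last step left them, time stands still between calls to the robot, and variables do not carry over. Pictures are saved under pics/ and viewed, and the job is handed in when it is done.

Besides the shell and the picture viewer there is one more tool, called after "Call:" by a JSON object that holds its "op" and its "data". drive_tool: Moves the arm, as the interface text tells. Its arguments: {"type":"object","properties":{"moves":{"type":"array"}},"required":["moves"]}

```bash
mkdir -p pics; cat > h.py <<'E'
import numpy as np, cv2
from bench import r
def snap(n,f):
    d=r.get_image(n); cv2.imwrite('pics/'+f+'.png',d['image'][:,:,::-1]); np.savez('pics/'+f+'.npz',**d); return d
def pts(f,uv,win=1):
    d=np.load('pics/'+f+'.npz'); out=[]
    for u,v in uv:
        p=d['depth'][v-win:v+win+1,u-win:u+win+1]; p=p[p>0]; z=np.median(p) if p.size else np.nan
        n=cv2.undistortPoints(np.array([[[u,v]]],float),d['camera_matrix'],d['dist_coeffs'])[0,0]
        out.append(d['R'].T@(np.array([n[0]*z,n[1]*z,z])-d['t']))
    return np.array(out)
def proj(f,X):
    d=np.load('pics/'+f+'.npz'); rv=cv2.Rodrigues(d['R'])[0]
    return cv2.projectPoints(np.array(X,float),rv,d['t'],d['camera_matrix'],d['dist_coeffs'])[0][:,0]
E
python3 - <<'E'
from h import *
for n in ('scene','side','wrist'):
    d=snap(n,n+'0'); print(n,(-d['R'].T@d['t']).round(3))
s=r.state(); print(s)
E
```

```text
scene [-0.614 -0.565  0.915]
side [ 0.261 -0.879  0.639]
wrist [0.133 0.693 0.384]
{'time_s': 0.15, 'joint_positions': array([ 1.23767676e+00,  3.79279302e-01,  1.73461284e+00, -3.45105295e-05,
        1.02850243e+00, -3.33294352e-02]), 'dq': array([ 0.00039838, -0.00183487, -0.00069678,  0.00118058,  0.0002946 ,
        0.00026175]), 'joint_efforts': array([ 6.83765429e-04, -7.64115000e+01, -4.34659624e+01,  6.51337020e-02,
        4.09404875e-02, -8.67674146e-06]), 'tool_pos': array([0.20666615, 0.66850839, 0.22146182]), 'tcp_rot': array([-3.13809608,  1.56999386, -1.86707207]), 'force': array([ 0.44260044, -0.2645647 ,  0.16213473]), 'ft_torque': array([-0.00425006, -0.02084939,  0.02891297]), 'grip_width': 0.09128891432611852}
```

View pics/scene0.png

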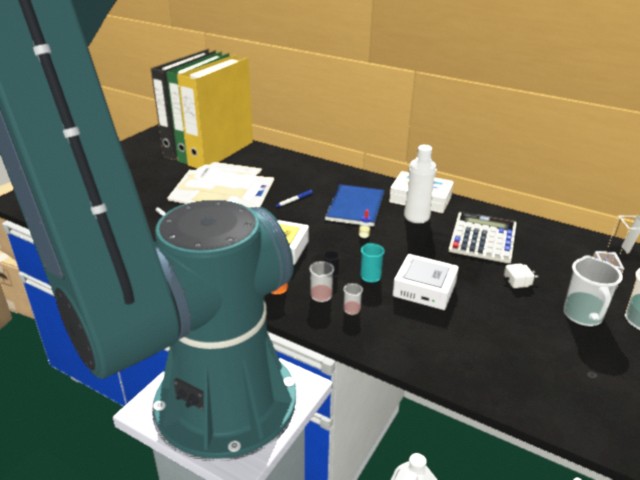

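View pics/side0.png

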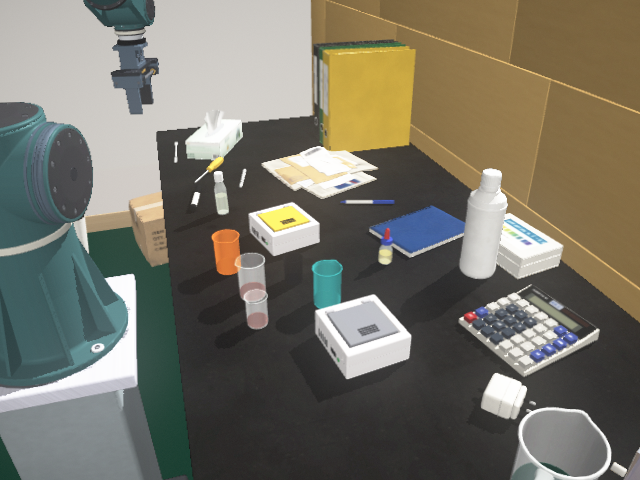

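View pics/wrist0.png

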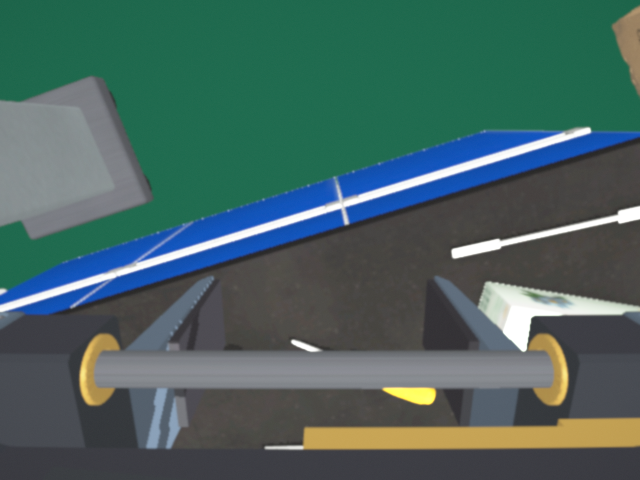

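The side view shows the yellow unit at about (284,228), grey unit (362,335), larger pink beaker (251,277), dropper (386,247) and vial (221,193). I'll enlarge it.

```bash
python3 - <<'E'
from h import *
im=cv2.imread('pics/side0.png')[160:350,180:420]
cv2.imwrite('pics/c1.png',cv2.resize(im[10:100,50:150],None,fx=8,fy=6.6,interpolation=cv2.INTER_CUBIC)[:600])
cv2.imwrite('pics/c2.png',cv2.resize(im,None,fx=3.1,fy=3.1,interpolation=cv2.INTER_CUBIC))
E
```

```text
(no output)
```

View pics/c1.png

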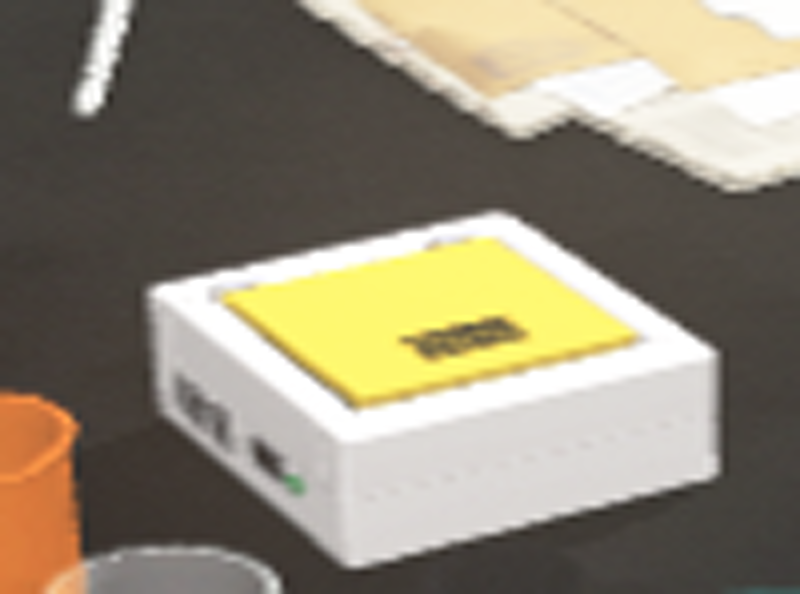

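View pics/c2.png

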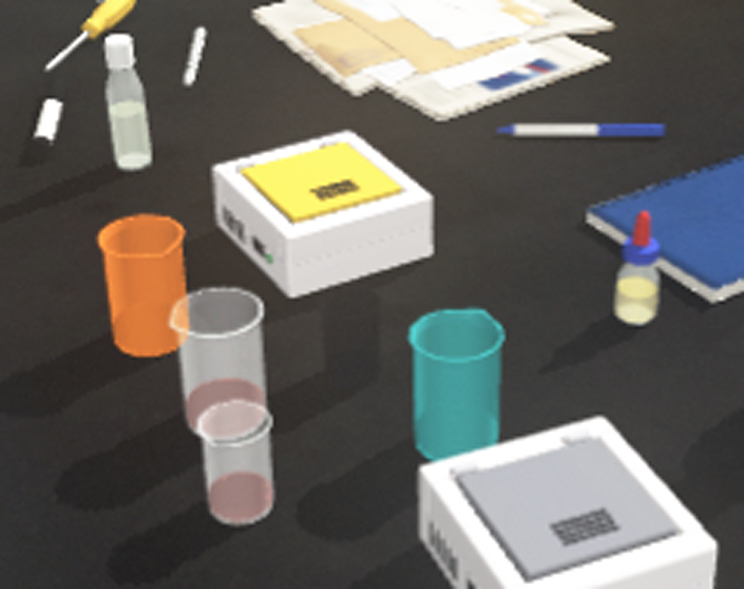

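```bash
cat >> h.py <<'E'
def plane(f,uv,z):
    d=np.load('pics/'+f+'.npz'); C=-d['R'].T@d['t']; out=[]
    for u,v in uv:
        n=cv2.undistortPoints(np.array([[[u,v]]],float),d['camera_matrix'],d['dist_coeffs'])[0,0]
        w=d['R'].T@np.array([n[0],n[1],1]); out.append(C+w*(z-C[2])/w[2])
    return np.array(out)
E
python3 - <<'E'
from h import *
from scipy.optimize import least_squares
c=np.array([(150,290),(500,212),(718,352),(345,440),(352,568),(718,478),(160,410)],float)
uv=np.c_[230+c[:,0]/8-.5,170+c[:,1]/6.6-.5]
L=np.array([(-.06,.065,.056),(.06,.065,.056),(.06,-.065,.056),(-.06,-.065,.056),(-.06,-.065,0),(.06,-.065,0),(-.06,.065,0)])
def T(p,L=L):
    c,s=np.cos(p[2]),np.sin(p[2]); return L@np.array([[c,-s,0],[s,c,0],[0,0,1]]).T+[p[0],p[1],0]
f=lambda p:(proj('side0',T(p))-uv).ravel()
R=least_squares(f,[.55,.2,0]); print(R.x,f(R.x).reshape(-1,2).round(1))
print(plane('side0',uv[:4],.056).round(4), pts('side0',[(285,218)]))
pr=c=(465,338); u=(230+465/8-.5,170+338/6.6-.5); print('press',plane('side0',[u],.058))
cc=np.array([(135,350),(224,410),(637,315),(455,455),(130,165)],float)/3.1+[180,160]
print('orange,beaker,dropper,teal,vial approx base',plane('side0',cc,0).round(3))
print('in scene',proj('scene0',T(R.x)).round(0))
E
```

```text
[0.49686143 0.2082783  0.24592683] [[-0.5 -1.2]
 [ 0.3 -1.2]
 [ 0.2 -1.1]
 [-0.3 -0.8]
 [ 0.1  1.6]
 [ 0.3  0.9]
 [-0.1  1.2]]
[[0.4228 0.25   0.056 ]
 [0.5368 0.2799 0.056 ]
 [0.569  0.1549 0.056 ]
 [0.4544 0.1271 0.056 ]] [[0.49898013 0.19605441 0.05888335]]
press [[0.50194689 0.18296489 0.058     ]]
orange,beaker,dropper,teal,vial approx base [[ 0.338  0.1    0.   ]
 [ 0.384  0.012  0.   ]
 [ 0.686  0.038  0.   ]
 [ 0.514 -0.078  0.   ]
 [ 0.373  0.38   0.   ]]
in scene [[247. 240.]
 [263. 217.]
 [307. 225.]
 [293. 248.]
 [294. 265.]
 [307. 242.]
 [248. 257.]]
```

```bash
cat >> h.py <<'E'
from scipy.spatial.transform import Rotation as Ro
def tool():
    s=r.state(); return s['tool_pos'],Ro.from_euler('xyz',s['tcp_rot']).as_matrix(),s
def need(target,zdir=None):
    p,R,s=tool(); 
    print('tcp',p.round(4),'F',np.round(s['force'],1),'t',s['time_s'],'w',round(s['grip_width'],4))
    print('tool shift cm (x,y,z)',(R.T@(np.array(target)-p)*100).round(2))
    if zdir is not None:
        a=R.T@np.array([np.cos(zdir),np.sin(zdir),0]); t=np.degrees(np.arctan2(-a[1],a[2])); print('turn deg about tool x',round(t,2),'or',round((t+270)%360-90-0 if 0 else t-180*np.sign(t),2))
E
python3 - <<'E'
from h import *
p,R,s=tool(); print(R.round(3)); need([.49,.16,.25],.246)
d=np.load('pics/wrist0.npz'); print(d['R'].round(3))
E
```

```text
[[-0.    -0.955  0.295]
 [-0.001  0.295  0.955]
 [-1.    -0.    -0.001]]
tcp [0.2067 0.6685 0.2215] F [ 0.4 -0.3  0.2] t 0.15 w 0.0913
tool shift cm (x,y,z) [ -2.82 -42.09 -40.22]
turn deg about tool x 58.73 or -121.27
[[ 0.295  0.955 -0.002]
 [ 0.917 -0.283  0.281]
 [ 0.268 -0.085 -0.96 ]]
```

Call:
{"op": "drive_tool", "data": {"moves": [[[-1,-0.3,-2.8,-2.7,0],[0,-0.3,-2.8,-2.7,0],[1,-0.3,-2.8,-2.7,0],[1,-0.3,-2.8,-2.7,0],[1,-0.3,-2.8,-2.7,0],[1,-0.3,-2.8,-2.7,0],[1,-0.3,-2.8,-2.7,0],[1,-0.3,-2.8,-2.7,0]]]}}

```text
time_s: 0.82
tool_pos: [0.3579, 0.3893, 0.2435]
tcp_rot: [2.725, 1.568, -2.279]
force: [1.7, 0.1, -0.0]
grip_width: 0.0474
```

```bash
python3 - <<'E'
from h import *
need([.49,.16,.25],.246)
E
```

```text
tcp [0.3579 0.3893 0.2435] F [ 1.7  0.1 -0. ] t 0.8167 w 0.0474
tool shift cm (x,y,z) [ -0.63 -19.24 -18.17]
turn deg about tool x 59.21 or -120.79
```

Call:
{"op": "drive_tool", "data": {"moves": [[[1,-0.1,-2.8,-2.7,0],[1,-0.1,-2.8,-2.7,0],[1,-0.1,-2.8,-2.7,0],[1,-0.1,-2.8,-2.7,0],[1,-0.1,-2.8,-2.7,0],[1,-0.1,-2.8,-2.7,0],[1,0,-2.0,-1.9,0],[1,0,0,0,7]]]}}

```text
time_s: 1.48
tool_pos: [0.4916, 0.1447, 0.2514]
tcp_rot: [-2.165, 1.569, -1.005]
force: [0.1, 0.4, 0.0]
grip_width: 0.0006
```

Call:
{"op": "drive_tool", "data": {"moves": [[[1,0,0,0,7],[1,0,0,0,7],[1,0,0,0,7],[1,0,0,0,7],[1,0,0,0,7],[1,0,0,0,7],[1,0,0,0,7]]]}}

```text
time_s: 2.07
tool_pos: [0.4919, 0.1409, 0.2505]
tcp_rot: [-2.137, 1.568, -1.856]
force: [0.3, 0.2, -0.0]
grip_width: 0.0003
```

```bash
python3 - <<'E'
from h import *
snap('wrist','wrist1')
need([.502,.183,.25],.246)
E
```

```text
tcp [0.4919 0.141  0.2504] F [-0.8  0.1 -0.2] t 2.1167 w 0.0003
tool shift cm (x,y,z) [0.03 3.78 2.1 ]
turn deg about tool x 1.47 or -178.53
```

View pics/wrist1.png

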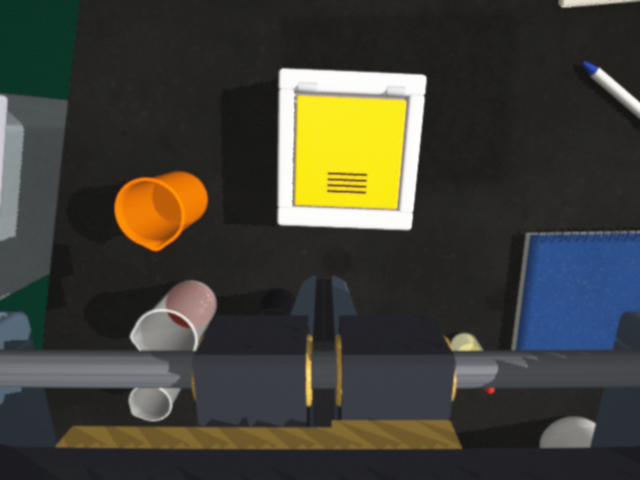

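The wrist view shows the unit clearly: rim corners near (280,70), (426,75), (411,229), (278,224), with the ribs at (347,183) and hinge tabs at the top.

```bash
python3 - <<'E'
from h import *
im=cv2.imread('pics/wrist1.png')[50:250,250:450]; cv2.imwrite('pics/c3.png',cv2.resize(im,(600,600),interpolation=cv2.INTER_CUBIC))
q=plane('wrist1',[(280,70),(426,75),(411,229),(278,224)],.056); print(q.round(4),q.mean(0))
print(plane('wrist1',[(347,183)],.058),pts('wrist1',[(350,130),(285,150),(418,150)]))
e=q[1]-q[0]+q[2]-q[3]; print(np.arctan2(e[1],e[0]))
y=plane('wrist1',[(295,93),(408,97),(400,210),(293,207)],.058); print(y.round(4))
E
```

```text
[[0.4252 0.2525 0.056 ]
 [0.5394 0.2818 0.056 ]
 [0.5705 0.1576 0.056 ]
 [0.4553 0.1289 0.056 ]] [0.49757505 0.20518144 0.056     ]
[[0.5033989  0.18092674 0.058     ]] [[0.49288627 0.22357223 0.05866845]
 [0.44498991 0.19271395 0.05577995]
 [0.55354371 0.22416091 0.05429148]]
0.24741177693188784
[[0.4415 0.2388 0.058 ]
 [0.5306 0.2615 0.058 ]
 [0.5549 0.1714 0.058 ]
 [0.4642 0.1478 0.058 ]]
```

View pics/c3.png

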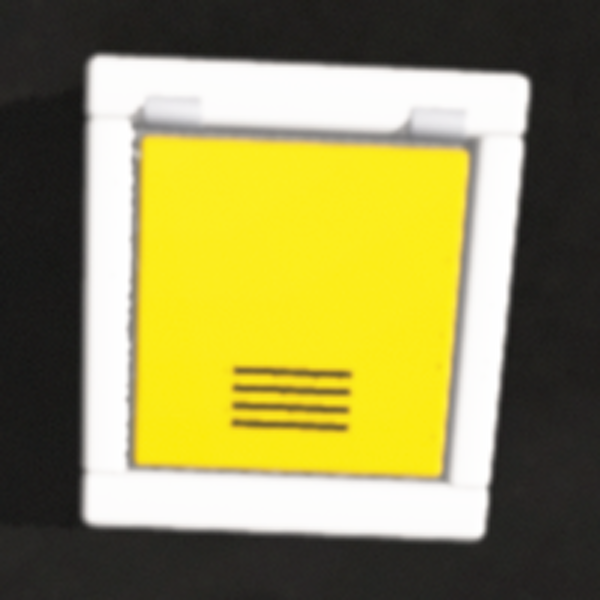

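```bash
python3 - <<'E'
from h import *
need([.5034,.181,.076],.247)
E
```

```text
tcp [0.4919 0.141  0.2504] F [-0.8  0.1 -0.2] t 2.1167 w 0.0003
tool shift cm (x,y,z) [17.43  3.58  2.2 ]
turn deg about tool x 1.42 or -178.58
```

Call:
{"op": "drive_tool", "data": {"moves": [[[1,0,3.5,2.2,1.4],[1,4,0,0,0],[1,4,0,0,0],[1,4,0,0,0],[1,3,0,0,0],[1,1.5,0,0,0],[1,0,0,0,0]]]}}

```text
time_s: 2.7
tool_pos: [0.5067, 0.1831, 0.0814]
tcp_rot: [-0.268, 1.564, -0.002]
force: [-0.4, -0.1, 0.7]
grip_width: 0.0007
```

```bash
python3 - <<'E'
from h import *
need([.5034,.181,.066],.247)
E
```

```text
tcp [0.5067 0.1831 0.0814] F [-0.4 -0.1  0.7] t 2.7 w 0.0007
tool shift cm (x,y,z) [ 1.54 -0.11 -0.39]
turn deg about tool x 1.09 or -178.91
```

Call:
{"op": "drive_tool", "data": {"moves": [[[1,0.8,-0.1,-0.3,0.5],[1,0.6,0,0,0],[1,0.2,0,0,0],[1,0.2,0,0,0]]]}}

```text
time_s: 3.03
tool_pos: [0.5048, 0.1814, 0.0643]
tcp_rot: [-0.216, 1.563, 0.045]
force: [-2.4, -0.8, 4.0]
grip_width: 0.0004
```

Call:
{"op": "drive_tool", "data": {"moves": [[[1,0.2,0,0,0],[1,0.2,0,0,0],[1,0.1,0,0,0]]]}}

```text
time_s: 3.28
tool_pos: [0.5051, 0.1815, 0.0618]
tcp_rot: [-0.199, 1.563, 0.064]
force: [-9.3, -3.2, 18.6]
grip_width: 0.0004
```

Call:
{"op": "drive_tool", "data": {"moves": [[[1,-2,0,0,0],[1,-4,0,0,0],[1,-4,0,0,0],[1,-4,0,0,0],[1,-2,0,0,0],[1,0,0,0,0],[1,0,0,0,0],[1,0,0,0,0]]]}}

```text
time_s: 3.95
tool_pos: [0.5056, 0.1818, 0.2344]
tcp_rot: [-0.07, 1.553, 0.194]
force: [-0.0, -0.8, -0.4]
grip_width: 0.0004
```

Call:
{"op": "drive_tool", "data": {"moves": [[[1,0,0,0,0],[1,0,0,0,0],[1,0,0,0,0],[1,0,0,0,0],[1,0,0,0,0],[1,0,0,0,0],[1,0,0,0,0],[1,0,0,0,0]]]}}

```text
time_s: 4.62
tool_pos: [0.5032, 0.181, 0.2284]
tcp_rot: [-0.185, 1.562, 0.08]
force: [-0.7, -0.1, 0.3]
grip_width: 0.0005
```

```bash
python3 - <<'E'
from h import *
snap('wrist','wrist2');snap('side','side2')
im=cv2.imread('pics/side2.png')[130:280,200:400]; cv2.imwrite('pics/c4.png',cv2.resize(im,(800,600),interpolation=cv2.INTER_CUBIC))
need([.5000,.1945,.053],.247)
E
```

```text
tcp [0.5032 0.181  0.2285] F [-0.6 -0.4 -0.8] t 4.7167 w 0.0007
tool shift cm (x,y,z) [17.55  1.42 -0.12]
turn deg about tool x 1.01 or -178.99
```

View pics/wrist2.png

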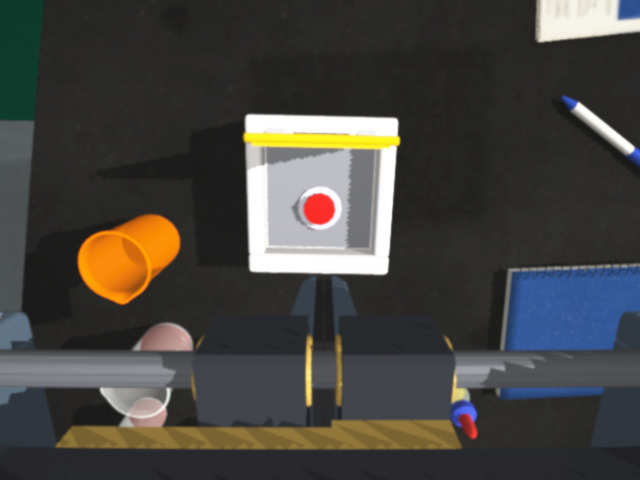

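View pics/c4.png

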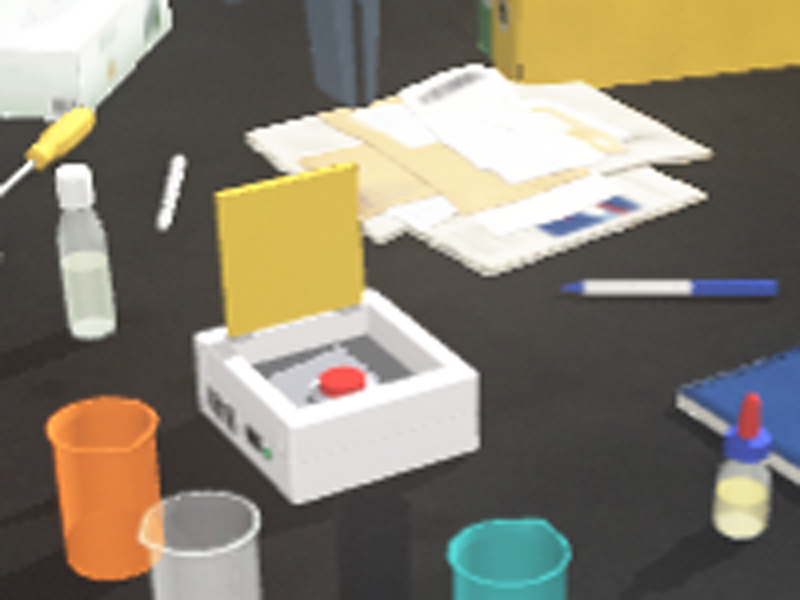

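The cover stands upright, and the button is visible at (319,209) in the wrist view.

```bash
python3 - <<'E'
from h import *
b=plane('wrist2',[(319.5,209)],.045)[0]; print(b,pts('wrist2',[(319,209)]),pts('wrist2',[(260,138),(320,140),(390,140)]),plane('wrist2',[(320,145)],.148))
need([b[0]+.001,b[1]-.004,.053],.247)
E
```

```text
[0.4997714  0.19496066 0.045     ] [[0.49934095 0.1949227  0.04539519]] [[0.4512752  0.2448222  0.14780798]
 [0.48465821 0.25270085 0.14802324]
 [0.52341399 0.263239   0.14772884]] [[0.48538093 0.25001409 0.148     ]]
tcp [0.5032 0.181  0.2285] F [-0.6 -0.4 -0.8] t 4.7167 w 0.0007
tool shift cm (x,y,z) [17.55  1.05 -0.13]
turn deg about tool x 1.01 or -178.99
```

Call:
{"op": "drive_tool", "data": {"moves": [[[1,2,1.0,0,1],[1,4,0,0,0],[1,4,0,0,0],[1,4,0,0,0],[1,2.0,0,0,0],[1,0,0,0,0]]]}}

```text
time_s: 5.22
tool_pos: [0.5062, 0.1927, 0.0666]
tcp_rot: [-0.032, 1.551, 0.214]
force: [-0.9, 0.1, -0.4]
grip_width: 0.0004
```

```bash
python3 - <<'E'
from h import *
need([.5008,.191,.053],.247)
snap('side','side3')
im=cv2.imread('pics/side3.png')[130:280,200:400]; cv2.imwrite('pics/c5.png',cv2.resize(im,(800,600),interpolation=cv2.INTER_CUBIC))
E
```

```text
tcp [0.5062 0.1927 0.0666] F [-0.9  0.1 -0.4] t 5.2167 w 0.0004
tool shift cm (x,y,z) [ 1.35 -0.03 -0.59]
turn deg about tool x -0.04 or 179.96
```

View pics/c5.png

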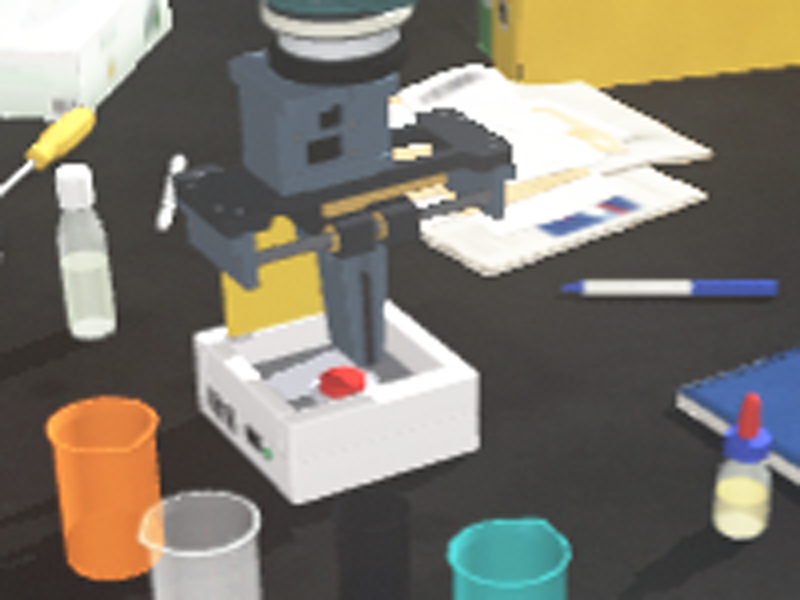

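```bash
python3 - <<'E'
from h import *
print((proj('side3',[[.5062,.1927,.0586],[.4998,.195,.045],[.4998,.195,.0586]])-[200,130])*4)
need([.5008,.192,.053],.247)
E
```

```text
[[353.58965646 353.26149346]
 [342.72229155 373.81082976]
 [341.83468498 353.05045398]]
tcp [0.5066 0.1928 0.0682] F [-0.5 -0.4 -0.5] t 5.2667 w 0.0009
tool shift cm (x,y,z) [ 1.5   0.06 -0.62]
turn deg about tool x -0.04 or 179.96
```

Call:
{"op": "drive_tool", "data": {"moves": [[[1,0,0,-0.6,0],[1,0.6,0,-0.1,0],[1,0.6,0,0,0],[1,0.2,0,0,0]]]}}

```text
time_s: 5.6
tool_pos: [0.5024, 0.192, 0.0584]
tcp_rot: [-0.001, 1.544, 0.246]
force: [-0.4, -0.7, 0.3]
grip_width: 0.0004
```

Call:
{"op": "drive_tool", "data": {"moves": [[[1,0.5,0,-0.1,0],[1,0.3,0,0,0],[1,0.3,0,0,0],[1,0.2,0,0,0]]]}}

```text
time_s: 5.93
tool_pos: [0.5031, 0.1923, 0.0469]
tcp_rot: [0.006, 1.541, 0.252]
force: [-13.0, -5.1, 42.0]
grip_width: 0.0007
```

Call:
{"op": "drive_tool", "data": {"moves": [[[1,-0.3,0,0,0],[1,-2,0,0,0],[1,-4,0,0,0],[1,-4,0,0,0],[1,-4,0,0,0],[1,-2,0,0,0],[1,0,0,0,0]]]}}

```text
time_s: 6.52
tool_pos: [0.4977, 0.1908, 0.2153]
tcp_rot: [-0.004, 1.544, 0.242]
force: [1.4, 0.9, 0.2]
grip_width: -0.0
```

```bash
python3 - <<'E'
from h import *
snap('wrist','wrist4')
p,R,s=tool(); print(R.round(3))
print(pts('wrist4',[(319,209)]))
uy=np.array([-.2445,.9696]); h=np.array([.4860,.2507])
t=h+.045*uy; need([t[0],t[1],.21],.247)
E
```

```text
[[ 0.025 -0.244  0.97 ]
 [ 0.006  0.97   0.244]
 [-1.    -0.     0.025]]
[[0.49657407 0.20780642 0.04287107]]
tcp [0.4975 0.1907 0.2138] F [1.4 0.4 0.3] t 6.5667 w 0.0001
tool shift cm (x,y,z) [ 0.38 10.6   0.34]
turn deg about tool x -0.05 or 179.95
```

View pics/wrist4.png

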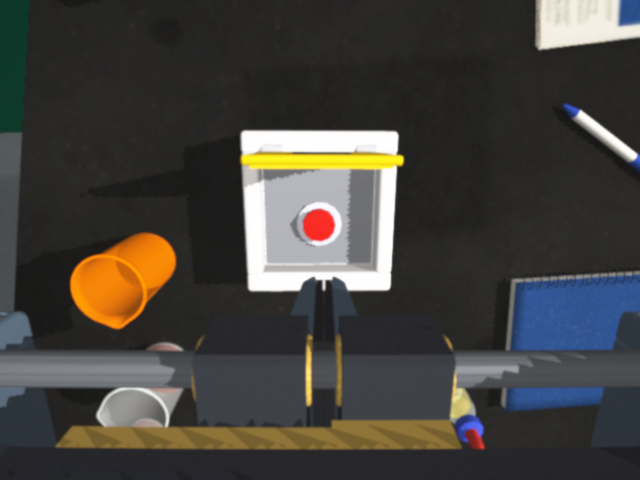

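Call:
{"op": "drive_tool", "data": {"moves": [[[1,0.2,3.7,0.1,0],[1,0.2,3.7,0.1,0],[1,0,3.4,0.1,0],[1,0,0.4,0,0],[1,3.5,0,0,0],[1,3.5,0,0,0],[1,0,0,0,0]]]}}

```text
time_s: 7.15
tool_pos: [0.473, 0.3041, 0.1309]
tcp_rot: [-0.04, 1.547, 0.205]
force: [-1.8, -0.5, -1.2]
grip_width: 0.0004
```

```bash
python3 - <<'E'
from h import *
print('button',pts('wrist4',[(319,224)]))
snap('side','side4'); snap('wrist','wrist5')
im=cv2.imread('pics/side4.png')[100:280,190:430]; cv2.imwrite('pics/c6.png',cv2.resize(im,(800,600),interpolation=cv2.INTER_CUBIC))
uy=np.array([-.2445,.9696]); h=np.array([.4860,.2507])
p=tool()[0]; print('local y from hinge',(p[:2]-h)@uy,'x',(p[:2]-h)@[.9696,.2445])
t=h+.045*uy; need([t[0],t[1],.13],.247)
E
```

```text
button [[0.49948679 0.19594906 0.0449482 ]]
local y from hinge 0.055278938685593505 x 0.002616102736062449
tcp [0.475  0.3049 0.1357] F [0.4 0.3 0.6] t 7.25 w 0.0001
tool shift cm (x,y,z) [ 0.56 -1.03 -0.27]
turn deg about tool x -0.19 or 179.81
```

View pics/c6.png

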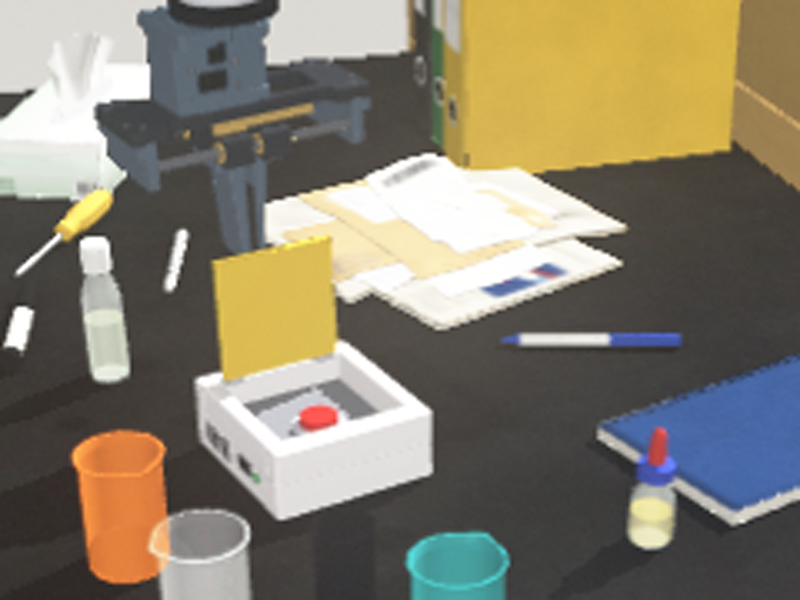

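Call:
{"op": "drive_tool", "data": {"moves": [[[1,0,-1.5,-0.2,0],[1,0,-1.5,0,0],[1,0.2,-1.4,0,0],[1,0.3,-1.4,0,0],[1,0.4,-1.3,0,0],[1,0,0,0,0]]]}}

```text
time_s: 7.75
tool_pos: [0.4946, 0.234, 0.1357]
tcp_rot: [0.09, 1.536, 0.333]
force: [-1.4, 2.4, -0.3]
grip_width: 0.0003
```

```bash
cat > loc.py <<'E'
from h import *
uy=np.array([-.2445,.9696]); h=np.array([.4860,.2507])
p,R,s=tool(); print('local y from hinge',((p[:2]-h)@uy).round(4),'x',((p[:2]-h)@[.9696,.2445]).round(4),'z',p[2].round(4),s['force'].round(1))
E
python3 - <<'E'
from loc import *
snap('side','side6')
im=cv2.imread('pics/side6.png')[100:280,190:430]; cv2.imwrite('pics/c7.png',cv2.resize(im,(800,600),interpolation=cv2.INTER_CUBIC))
E
```

```text
local y from hinge -0.0183 x 0.0043 z 0.1357 [-1.4  2.4 -0.3]
```

View pics/c7.png

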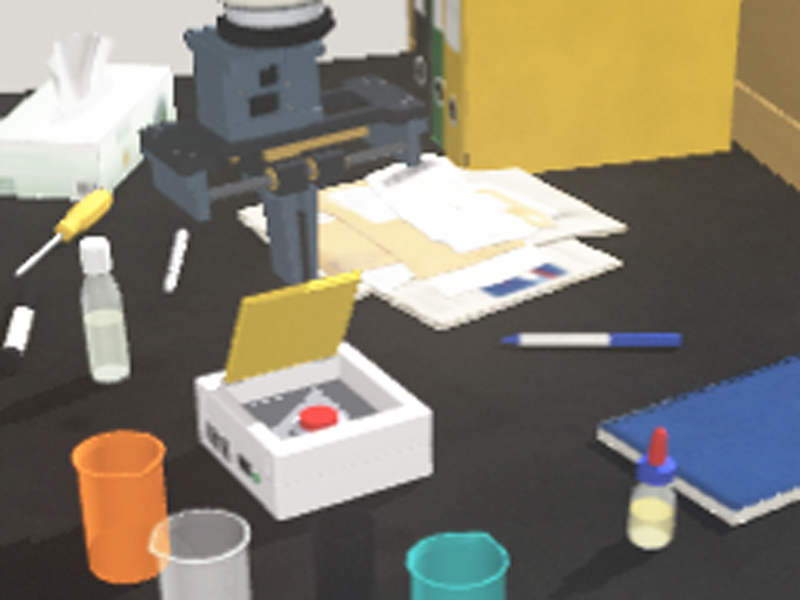

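Call:
{"op": "drive_tool", "data": {"moves": [[[1,0.9,-1.0,0,0],[1,0.9,-0.9,0,0],[1,0.9,-0.7,0,0],[1,0.9,-0.6,0,0],[1,0,0,0,0]]]}}

```text
time_s: 8.22
tool_pos: [0.5064, 0.2039, 0.1016]
tcp_rot: [0.102, 1.529, 0.344]
force: [-0.0, 0.7, 2.7]
grip_width: 0.0007
```

```bash
python3 loc.py
```

```text
local y from hinge -0.0503 x 0.0083 z 0.1016 [-0.   0.7  2.7]
```

Call:
{"op": "drive_tool", "data": {"moves": [[[1,0.9,-0.6,-0.3,0],[1,0.9,-0.5,-0.2,0],[1,0.8,-0.4,-0.2,0],[1,0.4,-0.3,-0.1,0],[1,0,0,0,0]]]}}

```text
time_s: 8.63
tool_pos: [0.505, 0.184, 0.0679]
tcp_rot: [0.108, 1.528, 0.35]
force: [1.6, 0.7, 2.6]
grip_width: 0.0003
```

```bash
python3 loc.py
```

```text
local y from hinge -0.0693 x 0.0021 z 0.0679 [1.6 0.7 2.6]
```

Now press in to the stop.

Call:
{"op": "drive_tool", "data": {"moves": [[[1,0.3,0,0,0],[1,0.3,0,0,0],[1,0.1,0,0,0]]]}}

```text
time_s: 8.88
tool_pos: [0.5054, 0.184, 0.0615]
tcp_rot: [0.106, 1.529, 0.348]
force: [-11.0, -4.2, 35.0]
grip_width: 0.0008
```

At the stop, with 35 N measured. Releasing now.

Call:
{"op": "drive_tool", "data": {"moves": [[[1,-0.3,0,0,0],[1,-1,0,0,0],[1,-4,0,0,0],[1,-4,0,0,0],[1,-4,0,0,0],[1,-2,0,0,0],[1,0,0,0,0],[1,0,0,0,0]]]}}

```text
time_s: 9.55
tool_pos: [0.4967, 0.1815, 0.2222]
tcp_rot: [0.087, 1.534, 0.331]
force: [-0.2, 0.1, -0.4]
grip_width: 0.0004
```

Call:
{"op": "drive_tool", "data": {"moves": [[[1,0,0,0,0],[1,0,0,0,0],[1,0,0,0,0],[1,0,0,0,0],[1,0,0,0,0],[1,0,0,0,0],[1,0,0,0,0],[1,0,0,0,0]]]}}

```text
time_s: 10.22
tool_pos: [0.4939, 0.1807, 0.2161]
tcp_rot: [0.088, 1.543, 0.332]
force: [-0.2, -0.3, -0.5]
grip_width: 0.0001
```

```bash
python3 - <<'E'
from loc import *
snap('wrist','wrist7')
snap('side','side7')
a=np.load('pics/side0.npz')['image'].astype(int); b=np.load('pics/side7.npz')['image'].astype(int)
for n,(u,v,w,h_) in dict(beaker=(230,250,40,55),dropper=(375,225,22,42),vial=(210,168,22,50)).items(): print(n,np.abs(a-b)[v:v+h_,u:u+w].mean())
im=cv2.imread('pics/side7.png')[130:310,190:430]; cv2.imwrite('pics/c8.png',cv2.resize(im,(800,600),interpolation=cv2.INTER_CUBIC))
E
```

```text
local y from hinge -0.0698 x -0.0095 z 0.2161 [-0.2 -0.3 -0.5]
beaker 2.2725757575757575
dropper 3.217171717171717
vial 2.7336363636363634
```

View pics/wrist7.png

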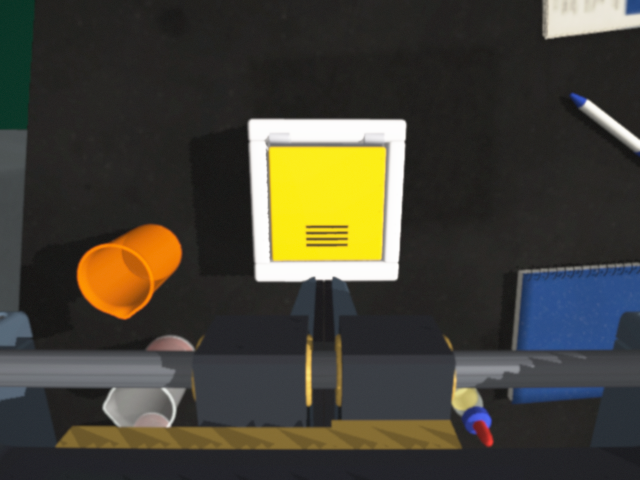

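View pics/c8.png

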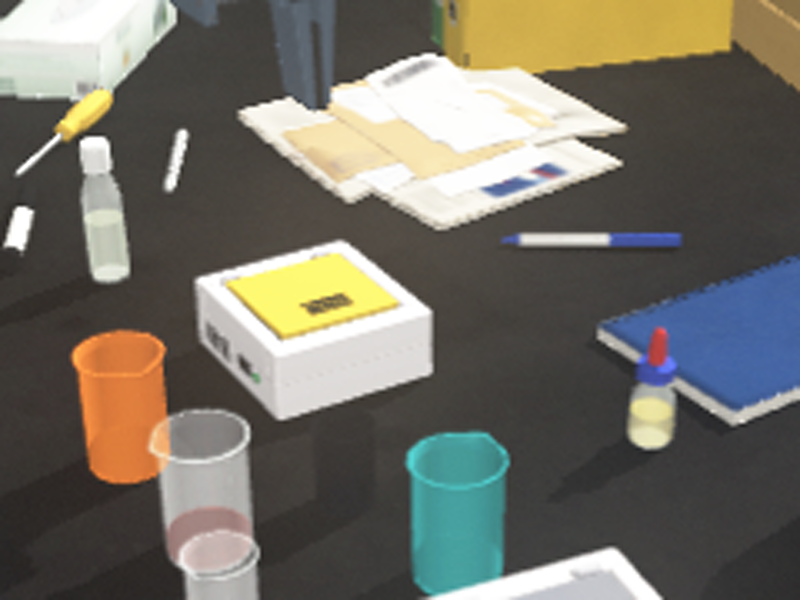

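The cover is shut 1.3 s after I let go, and the beaker, dropper and vial look unmoved. Handing in.

```bash
python3 -c "
from h import *
print(pts('wrist7',[(327,160),(327,220),(327,255)]).round(4))
print(r.hand_in())"
```

```text
[[0.4888 0.2391 0.058 ]
 [0.5002 0.1937 0.0585]
 [0.5073 0.1653 0.0582]]
the job is handed in; nothing more can be done
None
```

The yellow-cover unit is reset and the job is handed in. I pressed the cover in and it popped upright. I then pushed the red button down to its stop, pushed the cover back over and pressed it in until it latched.

**Cover:** 1.3 s after release it was still shut, and depth put its face level at 58.0–58.5 mm against the expected 58 mm.

**Button:** After release it read 44.9 mm against 45 mm. It can't be seen under the closed cover, so I took no later reading.

**Other objects:** The beaker, dropper bottle and vial looked unmoved in the side camera, with only small pixel differences from the start picture. The arm never came near the grey unit.

**Forces:** The highest wrist readings were about 44 N on the button and 37 N on the final cover press, counting the sideways part. Both are under the 60 N limit but harder than "light touches" suggests. I only read force at the end of each call, so brief higher peaks can't be ruled out.

**Other discrepancies:**
- The first side-camera estimate of the unit's position was about 3 mm off the wrist-camera one, so I used the wrist camera.
- The tool drifted up to about 2.4° off vertical during the moves, without visible effect.

The whole job took about 10.3 s of the 51 s allowed. No verdict was reported.

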